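# Set the laminator for thick pouches and start it

### The arm

A 6-joint arm with a two-finger parallel gripper is mounted at the origin on a cart in front of the work surface, level with it; the furniture and walls round the work are solid. World frame = base frame: x ahead of the robot, y to its left, z up, the work surface at z = 0. Lengths are in m, angles in rad, forces in N, time in s.
With the tool pointing down it reaches from about 0.375 to 0.975 m from the base axis. Payload 3.8 kg.
Tool frame: the origin (TCP) lies on the centre line of the jaws, within the pads' length; the fingertips stand 25 mm ahead of it and the grasp point (between the pads) lies 6 mm ahead of it; z points along the fingers, y is the line along which they close (so a half turn about z gives the same grasp; the last joint's range is limited). The gripper opens to 85 mm and grips with 20 to 120 N. Pads are 22 mm wide; open, the fingers measure 114 mm over their backs; the gripper's body (76 mm by 85 mm) begins 54 mm behind the grasp point. The pads swing forward as they close: fully open they stand 13 mm farther back than shut.
Start: joints at [-1.386, 0.264, 1.604, -0, 1.274, -0.037], TCP at [0.148, -0.658, 0.256] pointing down, gripper open.
Joint ranges: [-2.63, 2.63], [-0.94, 2.18], [0.31, 2.57], [-1.31, 4.45], [0, 2.66], [-2.55, 2.55]. Speed limits (rad/s): [2.57, 2.57, 3.14, 3.14, 3.14, 3.14].

### API

Orientations are given as a unit quaternion [w, x, y, z].
In Python, from cell import robot gives the robot as it stands. The module is installed in compiled form; this text tells all that it offers.
- The arm moves only by the shell command python3 -m handwheel 'ROWS'. ROWS is JSON, one flat list of numbers, 7 for each row, row after row: the finger opening in mm, from 0 to 85.4, then the shift along the tool's x, y, z in units of 50 mm (1.0 is 50 mm), then the turn, a rotation vector about the tool's x, y, z in units of 6 degrees (1.0 is 6 degrees). In form: [hand, tx, ty, tz, rx, ry, rz, hand, tx, ty, tz, rx, ry, rz, ...]. A call has 1 to 20 rows; each row is the pose to reach, as a shift and turn from the pose commanded when the call began, along the tool's axes at that moment; what a row does not reach only later rows make up. A row lasts 1/8 s, in which the tool goes at most 62.5 mm and 10.7 degrees, less where a joint would pass 70% of its speed; a pose out of reach is approached as far as the arm can. A call with a gripper value outside its range is refused whole. The fingers move at their own pace and stop on an object; the grip force is fixed at half the most. Time passes only in rows, so rows that repeat a pose let the fingers close. It gives the time, the measured TCP pose, the force, the opening and the grip force at its end, in the units of the state.
- robot.sense(): the state, without advancing time (a new reading comes with each control period).
- robot.snapshot(name): name is "scene" or "top" or "wrist"; returns a dict with "color" (400x640x3 uint8, red, green, blue), "fx", "fy", "cx", "cy" (pixels), "k1" (the pictures are not rectified: a ray, as slopes to the right and down, at radius r is drawn at 1 + k1 r^2 times it, then the intrinsics apply), "extrinsics" (4x4, takes a point from camera to world coordinates); the wrist camera has in their place "hand_eye" (4x4, takes a point from camera to tool coordinates, whose origin is the TCP and whose axes are the flange's). Camera axes: x right, y up, looking along -z (the intrinsics and any distortion apply to the point x, -y, -z); pixel columns grow to the right and rows downward; lengths in m; the calibration is good to about 2 mm. A picture is of the moment at which its call begins: read the wrist's pose just before it. There is no depth.
- robot.job_done(): hands the job in; it is judged then, once.
Trained networks look in a picture, given as the dict that the camera call returned (one of the last four; its "shot" number tells which), for a name from the list of things; names that differ only in an ending like _2 or _b are one class to them, and where a whole thing is asked for, a point or a joint stands for the part that bears it (a point fixed in the world has none). Each returns a list of dicts, best first, with "score" (0 to 1); they miss things now and then, are a little off and sometimes report something else, mostly with a low value. They report only what shows in the picture. A call takes as long as a camera call.
- robot.masks_of(picture, label): "pixels" (400x640 bool, what is visible of it) and "location" ([row, column] in pixels, amid what is visible of it).
The state is a dict: "time": time; "joint_pos": joint angles; "qvel": joint speeds; "tau": joint torques, N m; "position": TCP position; "eef_rot": TCP orientation; "contact_force": force on the tool from outside, world axes, zero at the start; "wrist_torque": the same for the moment, N m; "gripper_width": opening from 0.0 (shut) to 1.0 (fully open); "gripper_force": force on a finger pad.
Only numpy, scipy, OpenCV 4.12 (cv2) and the standard library are available. Lean on these libraries where they do the work, as an engineer would, in place of code of your own. Each camera call takes 0.05 s, during which the arm holds its last target. There are 200 camera calls.

### The job

Set the laminator for a thick pouch and start it, with fingertips only: push the lever on its lid along its slot, past the first click to the second stop at the end next to the buttons, and leave it there; then push the large start button fully down and let it come up again. Do not pinch the lever between the fingers, do not press the small reverse button beside the start button, and neither lift nor shift the loose things lying on and round the laminator.

Things in the scene. Friction and masses are not known exactly. Their poses are not given: they have to be found in the camera images.
- laminator: Pouch laminator, white with a grey lid, 130 (x) x 260 (y) x 62 mm high, fixed; a feed lip in front reaches to x = -87 mm. Origin: centre of its underside on the table. Own x points to its rear, y to its left, z up. On the flat lid top (z = 62 mm), in one row at x = -25 mm: lever (y = +88 mm parked, +32 at the second stop), start button (y = -35), reverse button (y = -93). Yaw within 0.45 rad.
- lever_mid (a point): Centre of the lever's black ribbed cap, which moves with it; axes parallel to the laminator's. The cap is 24 mm (x) x 14 mm (y, the way it slides) x 24 mm high, stands on the lid from 2 to 26 mm above it, and this point is 13 mm above the lid. Push on its left (+y) face.
- lever (a joint): Travel of the lever in m along the laminator's own -y (towards the buttons): 0 parked, 0.028 first detent (click), 0.056 second stop, the end of the slot. Starts parked or up to 3 mm from it. It takes about 7 N to leave the parked place and again to leave the first detent, more if fast (20 N per m/s); past each hump (0.014 and 0.042) it snaps ahead by itself, and falls back if let go before.
- start_top (a point): Centre of the top of the start button, the larger round black button (26 mm across, in a grey collar 42 mm across and 12 mm high), between the lever and the reverse button; it stands 21 mm above the lid when up, and moves down with the button.
- start (a joint): Travel of the start button in m, 0 up, 0.005 fully down; sprung, fully down takes 5 N.
- reverse_top (a point): Centre of the top of the reverse button, the smaller round black button (16 mm across, in a collar 32 mm across), 58 mm to the right of the start button; 20 mm above the lid. Not to be pressed.
- reverse (a joint): Travel of the reverse button in m, 0 up, 0.004 fully down.
- eraser: White and blue eraser, 20 x 43 x 12 mm, lying loose on the rear half of the lid; origin at the centre of its underside.
- seal_stamp: Black stamp with a ring handle, 46 mm round, 79 mm high, standing loose at the laminator's front left corner; origin at the centre of its underside.
- ink_pot: Blue round pot, 61 mm across, 40 mm high, standing loose at the laminator's front right corner; origin at the centre of its underside.
- stapler: Red and black stapler, 34 x 144 x 44 mm, loose on the table to the left; origin at the centre of its underside.
- card_box: Small upright carton, 15 x 62 x 52 mm, standing loose behind the laminator; origin at the centre of its underside.

How it is judged:
By the outcome, as a careful person would: the job done as asked, in the order asked, and still so for the second after the job is handed in, with the robot touching nothing.
It also fails if it takes over 38 s, if anything falls off the work surface, if the arm or the gripper's body presses on something with over 40 N, if the wrist force passes 120 N, or if a joint passes its speed limit or range.

## Working session

There is one attempt and no reset: what is moved stays moved. The work goes in short steps, Python scripts to look and compute and a shell command to move; the robot and the scene stay as the last step left them, time stands still between calls to the robot, and variables do not carry over. Pictures are saved under pics/ and viewed, at most 10 in all, crops included, and the job is handed in when it is done.

```bash
mkdir -p pics; cat > h.py <<'E'
import numpy as np, cv2
from scipy.spatial.transform import Rotation as R
from cell import robot
def pose(s=None):
    s=s or robot.sense(); T=np.eye(4); q=s["eef_rot"]
    T[:3,:3]=R.from_quat([q[1],q[2],q[3],q[0]]).as_matrix(); T[:3,3]=s["position"]; return T
def snap(n):
    T=pose(); p=robot.snapshot(n)
    p["E"]=np.array(p["extrinsics"]) if n!="wrist" else T@np.array(p["hand_eye"]); return p
def ray(p,rc):
    u=(rc[1]-p["cx"])/p["fx"]; v=(rc[0]-p["cy"])/p["fy"]; x,y=u,v
    for _ in range(20):
        f=1+p["k1"]*(x*x+y*y); x,y=u/f,v/f
    return p["E"][:3,3], p["E"][:3,:3]@np.array([x,-y,-1])
def onz(p,rc,z):
    o,d=ray(p,rc); return o+d*(z-o[2])/d[2]
def proj(p,P):
    c=np.linalg.inv(p["E"])@np.append(P,1); x,y=c[0]/-c[2],-c[1]/-c[2]; f=1+p["k1"]*(x*x+y*y)
    return np.array([p["cy"]+p["fy"]*y*f,p["cx"]+p["fx"]*x*f])
def save(p,f,crop=None):
    im=cv2.cvtColor(p["color"],cv2.COLOR_RGB2BGR); cv2.imwrite(f,im)
E
cat > a.py <<'E'
from h import *
for n in ("top","scene"):
    p=snap(n); save(p,f"pics/{n}0.png"); print(n,p["E"][:3,3].round(3))
    for l,z in (("laminator",.062),("lever_mid",.088),("start_top",.083),("reverse_top",.082),("eraser",.074),("seal_stamp",.04),("ink_pot",.04),("stapler",.03),("card_box",.052)):
        for m in robot.masks_of(p,l)[:2]:
            print(l,round(m["score"],2),np.round(m["location"]),onz(p,m["location"],z).round(4),m["pixels"].sum())
print(robot.sense())
E
python3 a.py
```

```text
top [0.503 0.182 1.001]
laminator 0.88 [200. 356.] [0.5554 0.1084 0.062 ] 6552
lever_mid 0.18 [260. 389.] [0.4173 0.038  0.088 ] 544
eraser 0.42 [181. 368.] [0.5981 0.08   0.074 ] 137
seal_stamp 0.73 [226. 291.] [0.4977 0.2634 0.04  ] 293
ink_pot 0.75 [260. 386.] [0.4122 0.0375 0.04  ] 522
stapler 0.94 [260. 222.] [0.4177 0.4325 0.03  ] 807
card_box 0.79 [133. 385.] [0.7144 0.0324 0.052 ] 264
scene [-0.074  0.898  0.723]
laminator 0.95 [202. 339.] [0.5295 0.1559 0.062 ] 2963
lever_mid 0.55 [201. 318.] [0.5539 0.2213 0.088 ] 62
start_top 0.37 [188. 353.] [0.5284 0.096  0.083 ] 28
reverse_top 0.35 [238. 325.] [0.4357 0.3242 0.082 ] 207
seal_stamp 0.68 [236. 325.] [0.4744 0.2803 0.04  ] 270
ink_pot 0.6 [206. 392.] [0.4189 0.0442 0.04  ] 344
ink_pot 0.57 [201. 338.] [0.5544 0.132  0.04  ] 3013
stapler 0.94 [289. 297.] [0.4051 0.4563 0.03  ] 707
stapler 0.69 [189. 355.] [0.5694 0.0296 0.03  ] 41
card_box 0.55 [173. 320.] [0.6933 0.0593 0.052 ] 243
{'time': 1.0, 'joint_pos': array([-1.38590626e+00,  2.63866123e-01,  1.60397875e+00,  2.87632681e-05,
        1.27369106e+00, -3.69012575e-02]), 'qvel': array([-0.000107  ,  0.00315241,  0.00196144,  0.00025291,  0.00182632,
        0.00135802]), 'tau': array([ 1.10222692e-03, -5.15078115e+01, -3.67737079e+01, -9.83137761e-05,
        5.61881425e-04, -1.84421054e-06]), 'position': array([ 0.14849235, -0.65847281,  0.25631407]), 'eef_rot': array([2.72651825e-05, 9.93857840e-01, 1.10664321e-01, 1.58105578e-05]), 'contact_force': array([ 0.0348843 , -0.0071128 ,  0.61521399]), 'wrist_torque': array([0.00072396, 0.00353587, 0.02940143]), 'gripper_force': 0.0, 'gripper_width': 1.0018107614299525}
```

```bash
python3 -c "
import cv2
a=cv2.imread('pics/top0.png')[110:310,190:450];b=cv2.imread('pics/scene0.png')[120:320,250:450]
cv2.imwrite('pics/t.png',cv2.resize(a,None,fx=3,fy=3,interpolation=2));cv2.imwrite('pics/s.png',cv2.resize(b,None,fx=3,fy=3,interpolation=2))"
```

```text
(no output)
```

View pics/t.png

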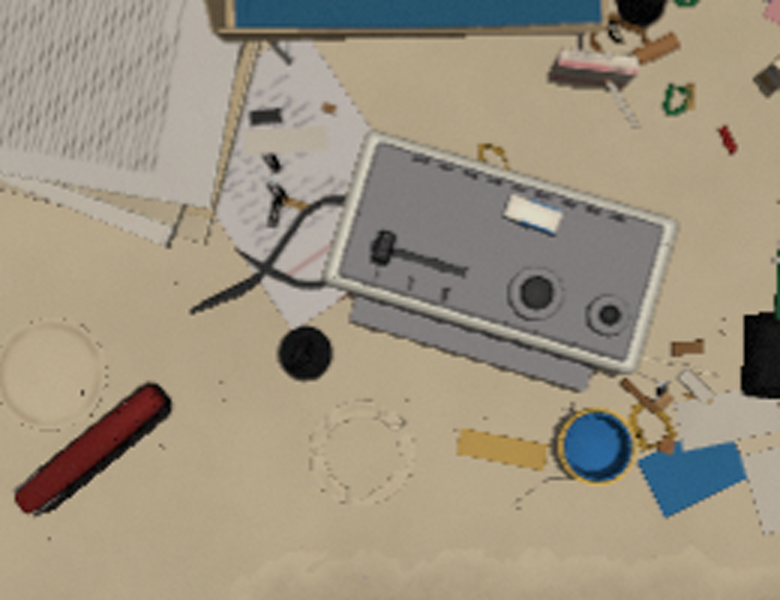

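View pics/s.png

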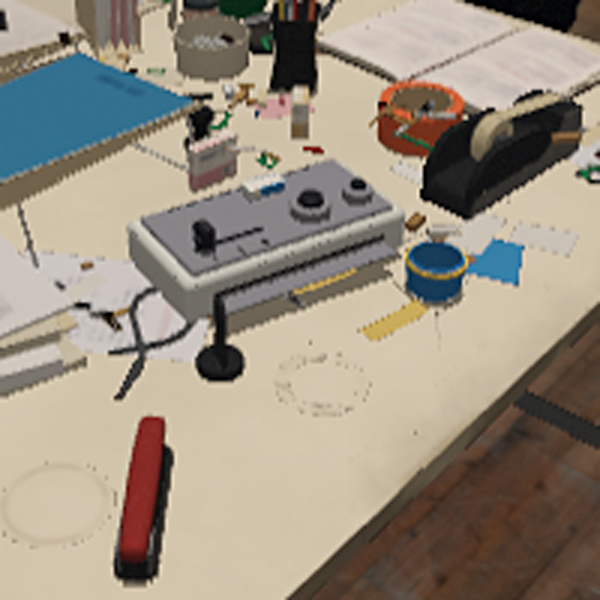

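The top view shows the lever cap at crop (381,247), the start button at (537,292), the reverse button at (609,315), and the lid corners at (375,133), (676,222), (632,372) and (328,283). The stamp is at the front left and the ink pot at the front right, both clear of the lid. Next I'll fit the laminator pose.

```bash
cat > fit.py <<'E'
from h import *
from scipy.optimize import least_squares
def loc(yx):  # laminator coordinates
    c,s=np.cos(yx[2]),np.sin(yx[2]); return lambda P:np.array([yx[0]+c*P[0]-s*P[1],yx[1]+s*P[0]+c*P[1],P[2]])
def fit(obs,x0):  # obs: (pic,[row,col],local point)
    f=lambda v:np.concatenate([proj(p,loc(v)(P))-rc for p,rc,P in obs])
    return least_squares(f,x0,loss="soft_l1")
E
cat > b.py <<'E'
from fit import *
t=snap("top"); s=snap("scene")
T=lambda x,y:(110+(y-1)/3,190+(x-1)/3); S=lambda x,y:(120+(y-1)/3,250+(x-1)/3)
obs=[(t,T(537,292),(-.025,-.035,.083)),(t,T(609,315),(-.025,-.093,.082)),
 (t,T(375,133),(.065,.13,.06)),(t,T(676,222),(.065,-.13,.06)),(t,T(632,372),(-.065,-.13,.06)),(t,T(328,283),(-.065,.13,.06)),
 (s,S(313,198),(-.025,-.035,.083)),(s,S(358,184),(-.025,-.093,.082))]
r=fit(obs,[.55,.11,-.29]); print(r.x.round(4)); print(r.fun.reshape(-1,2).round(2).tolist())
L=loc(r.x); o=onz(t,T(383,240),.088); d=o[:2]-r.x[:2]; c,q=np.cos(r.x[2]),np.sin(r.x[2])
print("lever local",c*d[0]+q*d[1],-q*d[0]+c*d[1])
for P in ((-.025,.088,.075),(-.025,.032,.075),(-.025,-.035,.083)): print(L(P).round(4))
# tool shift to start of push, yaw
A=pose(); W=L((-.025,.125,.0)); W[2]=.2; print("T",(A[:3,:3].T@(W-A[:3,3])/.05).round(2), A[:3,:3].round(3).tolist())
via=np.array([.45,-.3,.256]); print("via",(A[:3,:3].T@(via-A[:3,3])/.05).round(2))
Z=A[:3,:3].copy(); yaw=np.arctan2(Z[1,0],Z[0,0]); print("turn about tool z (units)",-np.degrees(r.x[2]-yaw)/6)
E
python3 b.py
```

```text
[ 0.5707  0.1068 -0.3132]
[[0.61, -0.35], [0.29, 0.05], [-2.26, -3.49], [-0.68, 2.13], [2.52, 1.34], [0.02, -3.79], [-0.97, -0.35], [-1.16, 0.43]]
lever local -0.01948468633815808 0.08863436156212288
[0.574  0.1982 0.075 ]
[0.5568 0.145  0.075 ]
[0.5361 0.0812 0.083 ]
T [ 12.45 -15.48   1.12] [[0.976, 0.22, 0.0], [0.22, -0.976, -0.0], [0.0, 0.0, -1.0]]
via [ 7.46 -5.67  0.01]
turn about tool z (units) 5.108556934973517
```

```bash
python3 -m handwheel '[0,7.5,-5.7,0,0,0,2, 0,7.5,-5.7,0,0,0,2, 0,7.5,-5.7,0,0,0,2, 0,7.5,-5.7,0,0,0,2, 0,7.5,-5.7,0,0,0,2, 0,7.5,-5.7,0,0,0,2, 0,7.5,-5.7,0,0,0,2, 0,12.4,-15.4,0,0,0,5.1, 0,12.4,-15.4,0,0,0,5.1, 0,12.4,-15.4,0,0,0,5.1, 0,12.4,-15.4,0,0,0,5.1, 0,12.4,-15.4,0,0,0,5.1, 0,12.4,-15.4,0,0,0,5.1, 0,12.4,-15.4,0,0,0,5.1, 0,12.4,-15.4,0,0,0,5.1, 0,12.4,-15.4,0,0,0,5.1, 0,12.4,-15.4,0,0,0,5.1, 0,12.4,-15.4,0,0,0,5.1]'
cat > c.py <<'E'
from h import *
p=snap("wrist"); save(p,"pics/w1.png"); print(pose().round(3).tolist(), p["E"][:3,3], p["E"][:3,2])
for l,z in (("lever_mid",.088),("start_top",.083),("reverse_top",.082),("laminator",.062)):
    for m in robot.masks_of(p,l)[:2]:
        print(l,round(m["score"],2),np.round(m["location"]),onz(p,m["location"],z).round(4),m["pixels"].sum())
E
python3 c.py
```

```text
time: 3.35
position: [0.5838, 0.2297, 0.2559]
eef_rot: [0.0, 0.988, -0.155, -0.0]
contact_force: [-0.9, -0.9, -0.2]
gripper_width: -0.0
gripper_force: 0.0
[[0.952, -0.307, -0.001, 0.584], [-0.307, -0.952, -0.001, 0.228], [-0.0, 0.001, -1.0, 0.256], [0.0, 0.0, 0.0, 1.0]] [0.66216733 0.20369986 0.37404845] [ 0.30559204 -0.09719656  0.94718865]
lever_mid 0.89 [182. 359.] [0.5765 0.1945 0.088 ] 479
start_top 0.59 [180. 488.] [0.5409 0.0815 0.083 ] 649
reverse_top 0.54 [182. 546.] [0.5225 0.0286 0.082 ] 275
laminator 0.63 [149. 437.] [0.5773 0.1149 0.062 ] 35435
```

View pics/w1.png

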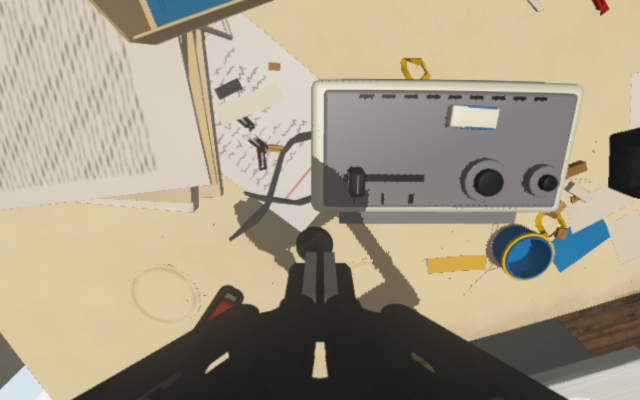

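The wrist view shows the lever parked at (182,359), the start button at (180,488) and the reverse button at (182,546). These agree with the top-view fit to within 5 mm, and the yaw of -0.313 holds. The shut fingers are left of the lever, so I'll go straight down beside it.

```bash
python3 -m handwheel '[0,0.05,-0.04,1,0,0,0, 0,0.05,-0.04,2,0,0,0, 0,0.05,-0.04,2.7,0,0,0, 0,0.05,-0.04,3.0,0,0,0, 0,0.05,-0.04,3.2,0,0,0, 0,0.05,-0.04,3.2,0,0,0, 0,0.05,-0.04,3.2,0,0,0]'
sed -i 's/w1.png/w2.png/' c.py; python3 c.py
```

```text
time: 4.47
position: [0.5881, 0.2306, 0.0981]
eef_rot: [-0.001, 0.988, -0.156, 0.001]
contact_force: [-0.5, 0.2, 0.1]
gripper_width: 0.003
gripper_force: 0.0
[[0.952, -0.307, 0.003, 0.588], [-0.307, -0.952, 0.001, 0.231], [0.002, -0.002, -1.0, 0.098], [0.0, 0.0, 0.0, 1.0]] [0.66609666 0.20424833 0.21640385] [ 0.30209592 -0.0994805   0.94807262]
lever_mid 0.89 [276. 397.] [0.5817 0.1958 0.088 ] 2044
start_top 0.84 [273. 628.] [0.5445 0.089  0.083 ] 1193
laminator 0.74 [195. 473.] [0.5971 0.1481 0.062 ] 71995
```

View pics/w2.png

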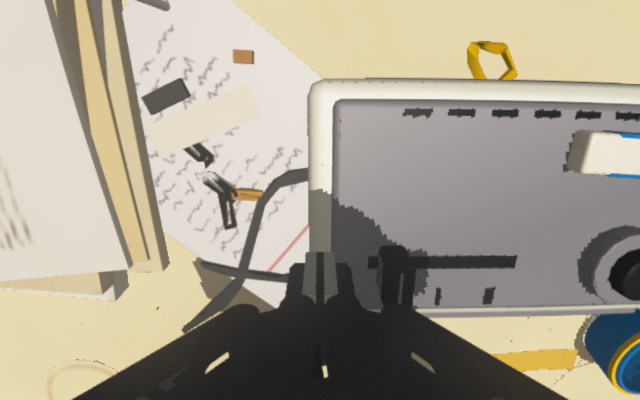

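```bash
cat > d.py <<'E'
from h import *
p=snap("wrist"); A=pose(); Ti=np.linalg.inv(A)
f=lambda rc,z:((Ti@np.append(onz(p,rc,z),1))[:3]*1000).round(1)
print(A[:3,3])
print("slot ends",f((262,368),.062),f((262,516),.062)); print("cap top rear corners",f((247,380),.088),f((247,407),.088))
print("lid rear-left corner",f((98,334),.062), "start collar/left edge",f((270,594),.074))
for y in(-14.5,0,14.5): print("tip px",proj(p,(A@np.array([0.011,y/1000,.025,1]))[:3]).round())
print("stop lever", robot.sense()["time"])
E
python3 d.py
```

```text
[0.58721438 0.23039444 0.09691052]
slot ends [-2.2 25.8 34.9] [ -2.6 104.   34.8]
cap top rear corners [19.3 26.3  8.9] [19.3 37.7  8.9]
lid rear-left corner [78.8  7.  35. ] start collar/left edge [ -1.  137.7  22.8]
tip px [248. 287.]
tip px [248. 318.]
tip px [248. 348.]
stop lever 4.775
```

The slot runs along tool y to within 0.4 mm, at x ≈ -2 mm. The cap's left face is about 31 mm ahead in tool y. I'll push slowly in stages.

```bash
python3 -m handwheel '[0,-0.04,0.1,0.04,0,0,0, 0,-0.04,0.2,0.04,0,0,0, 0,-0.04,0.27,0.04,0,0,0, 0,-0.04,0.34,0.04,0,0,0, 0,-0.04,0.41,0.04,0,0,0, 0,-0.04,0.48,0.04,0,0,0, 0,-0.04,0.55,0.04,0,0,0, 0,-0.04,0.6,0.04,0,0,0]'; python3 -m handwheel '[0,0,0.06,0,0,0,0, 0,0,0.12,0,0,0,0, 0,0,0.18,0,0,0,0, 0,0,0.24,0,0,0,0, 0,0,0.3,0,0,0,0, 0,0,0.36,0,0,0,0]'
sed -i 's/w2.png/w3.png/' c.py; python3 c.py
```

```text
time: 5.78
position: [0.5757, 0.2023, 0.0942]
eef_rot: [0.0, 0.988, -0.155, -0.0]
contact_force: [0.6, -0.4, -0.8]
gripper_width: 0.0
gripper_force: 0.0
time: 6.52
position: [0.5707, 0.1861, 0.0944]
eef_rot: [-0.001, 0.988, -0.156, 0.0]
contact_force: [1.8, 6.5, -1.6]
gripper_width: 0.0
gripper_force: 3.2
[[0.951, -0.308, 0.001, 0.571], [-0.308, -0.951, 0.002, 0.186], [0.001, -0.002, -1.0, 0.094], [0.0, 0.0, 0.0, 1.0]] [0.64878101 0.15960554 0.21260444] [ 0.30352741 -0.10069321  0.9474872 ]
lever_mid 0.85 [274. 366.] [0.5716 0.1639 0.088 ] 1913
start_top 0.62 [274. 556.] [0.5413 0.082  0.083 ] 2579
laminator 0.78 [190. 427.] [0.5905 0.1256 0.062 ] 92812
```

View pics/w3.png

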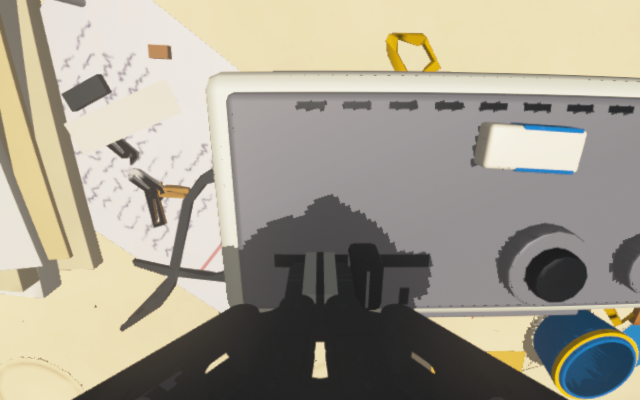

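The finger is in contact (6.5 N), and the lever is about 36 mm along, past the first click and climbing the second hump. The start button shows at (274,556). I'll continue.

```bash
python3 -m handwheel '[0,0,0.06,0,0,0,0, 0,0,0.12,0,0,0,0, 0,0,0.18,0,0,0,0, 0,0,0.24,0,0,0,0, 0,0,0.28,0,0,0,0, 0,0,0.28,0,0,0,0]'
cat > e.py <<'E'
from h import *
p=snap("wrist"); save(p,"pics/w4.png")
o={}
for l,z in (("lever_mid",.088),("start_top",.083),("reverse_top",.082)):
    m=robot.masks_of(p,l)[:1]
    if m: o[l]=onz(p,m[0]["location"],z); print(l,m[0]["score"],m[0]["location"],o[l].round(4))
print("travel est",123-1000*np.linalg.norm((o["lever_mid"]-o["start_top"])[:2])); print(robot.sense()["contact_force"],pose()[:3,3])
E
python3 e.py
```

```text
time: 7.52
position: [0.5657, 0.1713, 0.0942]
eef_rot: [0.0, 0.988, -0.156, -0.0]
contact_force: [0.6, 0.7, -0.9]
gripper_width: 0.003
gripper_force: 0.0
lever_mid 0.61 [273.2, 380.4] [0.5654 0.1433 0.088 ]
start_top 0.61 [270.3, 524.5] [0.5431 0.0809 0.083 ]
reverse_top 0.89 [270.4, 631.6] [0.525  0.0302 0.082 ]
travel est 56.75914799537567
[0.61110006 0.95998261 0.3594783 ] [0.56597595 0.1717174  0.09429729]
```

The lever has snapped to the second stop: estimated travel 56.8 mm, with no contact force. Now I'll back off, lift and move above the start button.

```bash
python3 -m handwheel '[0,0,-0.1,0,0,0,0, 0,0,-0.1,-0.5,0,0,0, 0,0,-0.1,-1.0,0,0,0, 0,0,-0.1,-1.2,0,0,0, 0,0.02,0.6,-1.2,0,0,0, 0,0.02,1.3,-1.2,0,0,0, 0,0.02,1.89,-1.2,0,0,0, 0,0.02,1.89,-1.0,0,0,0, 0,0.02,1.89,-0.7,0,0,0, 0,0.02,1.89,-0.6,0,0,0, 0,0.02,1.89,-0.6,0,0,0]'; python3 e.py
```

```text
time: 9.1
position: [0.5373, 0.0823, 0.1231]
eef_rot: [0.0, 0.988, -0.155, -0.001]
contact_force: [0.6, 0.3, 0.4]
gripper_width: 0.001
gripper_force: 0.0
lever_mid 0.86 [247.3, 200.8] [0.5611 0.1373 0.088 ]
start_top 0.86 [239.9, 326.7] [0.5434 0.0755 0.083 ]
reverse_top 0.94 [247.9, 428.3] [0.5219 0.0257 0.082 ]
travel est 58.61521808273871
[-0.61879624  0.43963145 -0.87524591] [0.53835278 0.08194832 0.12469185]
```

View pics/w4.png

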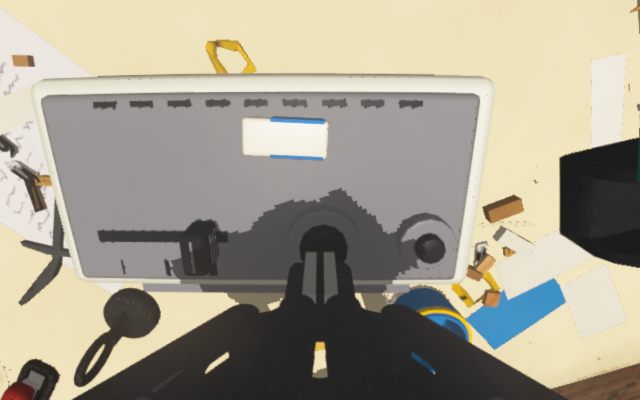

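The shut fingertips (column ~320) are over the start button (centre ~323,242), and the lever sits at the right end of its slot. Now I'll press.

```bash
python3 -m handwheel '[0,0.02,0.02,0.2,0,0,0, 0,0.02,0.02,0.28,0,0,0, 0,0.02,0.02,0.34,0,0,0, 0,0.02,0.02,0.38,0,0,0, 0,0.02,0.02,0.4,0,0,0, 0,0.02,0.02,0.4,0,0,0]'
```

```text
time: 10.05
position: [0.5384, 0.0803, 0.1045]
eef_rot: [0.0, 0.988, -0.155, -0.0]
contact_force: [-2.4, -0.7, 4.3]
gripper_width: 0.004
gripper_force: 1.9
```

```bash
python3 -m handwheel '[0,0,0,0.02,0,0,0, 0,0,0,0.04,0,0,0, 0,0,0,0.05,0,0,0, 0,0,0,0.05,0,0,0]'
```

```text
time: 10.55
position: [0.5387, 0.0803, 0.103]
eef_rot: [-0.0, 0.988, -0.155, 0.0]
contact_force: [-4.8, -2.1, 11.3]
gripper_width: -0.003
gripper_force: 5.2
```

```bash
python3 -m handwheel '[0,0,0,0.03,0,0,0, 0,0,0,0.03,0,0,0]'; python3 -m handwheel '[0,0,0,-0.1,0,0,0, 0,0,0,-0.4,0,0,0, 0,0,0,-1.2,0,0,0, 0,0,0,-2.2,0,0,0, 0,0,0,-3,0,0,0, 0,0,0,-3,0,0,0, 0,0,0,-3,0,0,0]'
sed -i 's/w4.png/w5.png/' e.py; python3 e.py
```

```text
time: 10.8
position: [0.5388, 0.0804, 0.1028]
eef_rot: [-0.0, 0.988, -0.155, 0.0]
contact_force: [-9.8, -1.2, 19.1]
gripper_width: -0.0
gripper_force: 9.4
time: 11.68
position: [0.5385, 0.0804, 0.2502]
eef_rot: [-0.0, 0.988, -0.155, 0.0]
contact_force: [-0.4, 0.3, -0.4]
gripper_width: 0.001
gripper_force: 0.0
lever_mid 0.63 [185.7, 244.0] [0.5605 0.1418 0.088 ]
start_top 0.87 [185.1, 322.7] [0.5386 0.0766 0.083 ]
reverse_top 0.81 [184.5, 386.2] [0.5216 0.0227 0.082 ]
travel est 54.26765787478202
[-0.41656997 -0.76737787 -0.15602412] [0.53760234 0.08023725 0.2484802 ]
```

View pics/w5.png

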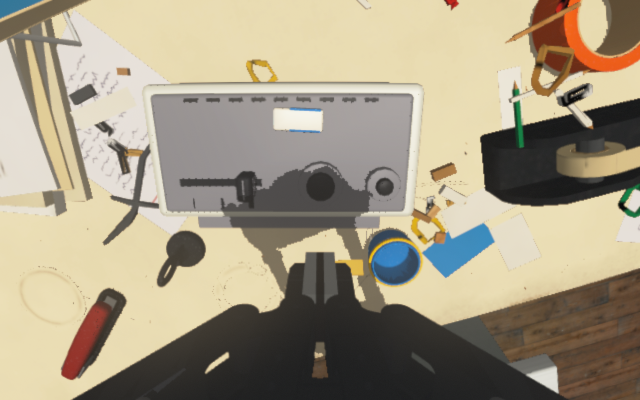

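The lever is at the far stop (186,244). The start button (185,321) took 19 N at its bottom stop with only 0.2 mm more movement, and has been released. The loose things look where they were, and the arm is clear.

```bash
python3 -c "
from cell import robot
print(robot.job_done())"
```

```text
the job is handed in; nothing more can be done
None
```

I pushed the lever to the second stop and left it there, then pressed the start button to its bottom stop and released it. I kept clear of the reverse button and the loose things, and handed the job in at about 12 s; no verdict came back.

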